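# Fit the pump cartridge in the glue doser

## Robot

A 7-joint arm with a two-finger parallel gripper is mounted at the origin on a cart in front of the work surface, level with it; the furniture and walls round the work are solid. World frame = base frame: x ahead of the robot, y to its left, z up, the work surface at z = 0. Lengths are in m, angles in rad, forces in N, time in s.
With the tool pointing down it reaches from about 0.35 to 0.9 m from the base axis. Payload 7.2 kg.
Tool frame: the origin (TCP) lies between the finger pads; the fingertips stand 17 mm ahead of it and the grasp point (between the pads) lies 2 mm behind it (ctrl.nose_length is the distance from the TCP to the fingertips, in m); z points along the fingers, y is the line along which they close (so a half turn about z gives the same grasp; the last joint's range is limited). The gripper opens to 88 mm and grips with 3 to 60 N. Pads are 20 mm wide; open, the fingers measure 115 mm over their backs; the gripper's body (75 mm by 178 mm) begins 61 mm behind the grasp point.
Start: joints at [-1.302, 0.411, -0.013, 1.596, 0.006, 1.134, -0.082], TCP at [0.207, 0.59, 0.24] pointing down, gripper open.
Joint ranges: [-2.95, 2.95], [-0.29, 1.99], [-1.47, 1.44], [0.14, 2.54], [-1.03, 4.17], [0.13, 1.85], [-2.86, 2.86]. Speed limits (rad/s): [2.39, 2.39, 3.01, 3.01, 3.14, 3.14, 3.14].

## Interface

Orientations are given as a rotation vector (axis times angle).
In Python, from cell import ctrl, cams gives the robot as it stands. The module is installed in compiled form; this text tells all that it offers.
- The arm moves only by the tool carry_out, never from a script. Its argument "targets" is a list of rows, each a list of 3 entries, a list of its own where there are three numbers: the closure, from 0 (fully open) to 1 (shut), then the shift along the tool's x, y, z in mm, then the turn, a rotation vector about the tool's x, y, z in degrees. In form: [[jaw, [tx, ty, tz], [ax, ay, az]], ...]. A call has 1 to 20 rows; each row shifts and turns the commanded pose from where the row before left it, along the tool's axes as they then stand; what a row does not reach is not made up. A row lasts 1/10 s, in which the tool goes at most 50 mm and 8.59 degrees, less where a joint would pass 70% of its speed; a pose out of reach is approached as far as the arm can. A call is refused whole if a number of a shift passes 50 or a number of a turn 8.59, either way. A call with a gripper value outside its range is refused whole. The fingers move at their own pace and stop on an object; "grip_force" is the grip in N (left out, the last holds). Time passes only in rows, so rows that do not move let the fingers close. It gives the time, the measured TCP pose, the force, the opening and the grip force at its end, in the units of the state.
- ctrl.observe(): the state, without advancing time (a new reading comes with each control period).
- cams.grab_frame(name): name is "scene" or "top"; returns a dict with "img" (400x640x3 uint8, red, green, blue), "depth" (400x640 float32, m along the optical axis (not along the pixel's ray), 0 where there is no reading), "intrinsics" (3x3 intrinsics, pixels), "world_from_camera" (4x4, takes a point from camera to world coordinates). Camera axes: x right, y up, looking along -z (the intrinsics and any distortion apply to the point x, -y, -z); pixel columns grow to the right and rows downward; lengths in m; the calibration is good to about 2 mm. A picture is of the moment at which its call begins.
- ctrl.hand_in(): hands the job in; it is judged then, once.
The state is a dict: "time_s": time; "joints": joint angles; "dq": joint speeds; "joint_efforts": joint torques, N m; "ee_pos": TCP position; "orientation": TCP orientation; "ft_force": force on the tool from outside, world axes, zero at the start; "ft_torque": the same for the moment, N m; "gripper_width": finger opening in m; "finger_force": force on a finger pad.
Only numpy, scipy, OpenCV 4.12 (cv2) and the standard library are available. Lean on these libraries where they do the work, as an engineer would, in place of code of your own. Each camera call takes 0.05 s, during which the arm holds its last target. There are 200 camera calls.

## Task

Fit the glue doser's pump cartridge: lower it upright into the cup and turn it gently under light pressure until its slot drops over the drive blade in the cup, then let go of it. Then swing the yoke over and press it down, without forcing it, until the spring catch snaps over its lip and holds the cartridge fully home. Leave the other things on the bench where they are.

Things in the scene. Friction and masses are not known exactly. Their poses are not given: they have to be found in the camera images.
- pump_cartridge: loose steel pump cartridge, upright on the bench at the start, 175 to 350 g. Origin: centre of its underside, z up. Barrel 44 mm across and 38 mm tall, lower edge tapered to 39 mm over 3.5 mm, two black seal rings. A slot 9 mm wide, 14 mm deep runs right across the underside along its y axis; two dark screw heads on the flange lie in line with it. Half a turn makes no difference.
- spigot (a point): on the cartridge's axis, 60 mm above its underside: middle of the plain round outlet spigot, 24 mm across, 44 to 76 mm above the underside: grip here from above. Below it the flange, 62 mm across, 38 to 44 mm above the underside. Axes as the cartridge.
- doser: fixed glue doser on a grey base plate 168 x 92 mm: a round aluminium cup (80 mm across, rim 62 mm above the bench), a hinged yoke behind it, a spring catch in front, a motor lying behind out to x = +162 mm. Origin: on the bench under the cup's axis; z up, x from the catch (-x) to the motor (+x), y along the yoke's hinge.
- cup_mouth (a point): centre of the cup's rim, axes as the doser. Bore 47 mm across, with a lead-in taper to 53 mm over its top 4.5 mm. Fully home the cartridge's flange lies on the rim, its underside 38 mm below the rim. A sprung lift plate in the bore holds it 6 mm proud until it is pressed: 6 N at the top, 13 N when home, so the yoke must hold it down.
- blade_top (a point): on the cup's axis 26 mm below the rim, axes as the doser (NOT turned with the blade): top of the upright drive blade, 6 mm thick, 36 mm long, flat on top. Its length lies within 0.9 rad of the doser's y, angle not reported; stiff to turn (0.25 N m). Off by over about 0.1 rad, the cartridge stands on the blade, flange 12 mm proud of the rim; in line it drops 6 mm, onto the lift plate.
- yoke (a joint): hinge angle of the yoke, rad: 0 closed on the home cartridge's flange, growing up and back; starts 2.1 to 2.25, stop at 2.35; stays where it is left (friction 0.15 N m, 0.2 kg). Steel frame: two 9 x 9 mm arms, 31 mm apart, pass on both sides of the spigot; a bridge 54 mm wide, 9 mm thick, 84 to 122 mm from the hinge joins them in front; then a round lip, 26 mm wide, ends 134 mm from the hinge.
- yoke_pad (a point): middle of the ribbed rubber pad on the outer (upper, when closed) face of the yoke's bridge, 100 mm from the hinge axis and 6 mm off the arms' middle plane: the place to push. z points out of that face, x towards the hinge. Closed, it lies at doser x = -42 mm, 80 mm above the bench.
- yoke_hinge (a point): middle of the yoke's hinge axis (along y): doser x = +58 mm, 74 mm above the bench, behind the cup. Axes turn with the yoke.
- catch (a joint): angle of the spring catch, rad: 0 at rest (hooked), grows as it is pushed to the front, up to 0.35. Hook 16 mm wide at doser x = -70 to -91 mm, up to 102 mm above the bench. The yoke's lip coming down pushes its sloped top aside; it snaps back over the lip below about 0.007 rad of yoke. That takes 10 to 16 N on the pad; just beyond is a hard stop: flange on rim.
- tape_measure: yellow tape measure standing on the bench, 32 x 74 x 58 mm; origin under its middle. Bystander.
- wax_tin: round brown wax tin, 78 mm across, 27 mm tall; origin under its middle. Bystander.
- sanding_block: sanding block 59 x 101 x 32 mm; origin under its middle. Bystander.
- screwdriver_blue: blue-handled screwdriver 166 mm long, lying; origin under its middle. Bystander.
Mind the look-alikes: they are no part of the job. What is shaped like the pump_cartridge but blue is not meant.

How it is judged:
On the way:
1. the cartridge stands in the cup with its slot over the drive blade, on the lift plate, let go (horizontal distance between pump_cartridge and cup_mouth below 0.004 m and z of pump_cartridge in the frame of cup_mouth between -0.0355 and -0.029 m and contact force between the fingers and pump_cartridge below 0.1 N and value of joint yoke above 0.3 rad), for 0.2 s.
At the end, for the whole second after the job is handed in: The cartridge sits in the cup on the drive blade, upright (within 0.06 rad) and fully home: its underside at least 36 mm below the rim (within 2 mm of 38 mm) and within 4 mm of the cup's axis; the yoke is closed (under 0.04 rad) and held there by the catch (catch angle under 0.05 rad), all at rest (z of pump_cartridge in the frame of cup_mouth below -0.036 m and horizontal distance between pump_cartridge and cup_mouth below 0.004 m and angle between pump_cartridge's own z axis and vertical below 0.06 rad and value of joint yoke below 0.04 rad and value of joint catch below 0.05 rad and linear speed of pump_cartridge below 0.01 m/s); the robot touches nothing.
It fails at once if the cartridge is forced into the cup (all its contacts with the doser together) with more than 45 N while the yoke is still open (contact force between pump_cartridge and doser above 45 N and value of joint yoke above 0.3 rad).
It fails at once if the robot presses on the doser (yoke, catch or body) with more than 40 N (contact force between any of the fingers, the arm and doser above 40 N).
It fails at once if the tape measure, wax tin, sanding block or screwdriver is shifted by more than 30 mm (distance of any of tape_measure, wax_tin, sanding_block, screwdriver_blue from where it was at the start of the episode above 0.03 m).
It also fails if it takes over 72 s, if anything falls off the work surface, if the arm or the gripper's body presses on something with over 40 N, if the wrist force passes 120 N, or if a joint passes its speed limit or range.

## Working session

There is one attempt and no reset: what is moved stays moved. The work goes in short steps, Python scripts to look and compute and a tool call to move; the robot and the scene stay as the last step left them, time stands still between calls to the robot, and variables do not carry over. Pictures are saved under pics/ and viewed, at most 10 in all, crops included, and the job is handed in when it is done.

Besides the shell and the picture viewer there is one more tool, called after "Call:" by a JSON object that holds its "op" and its "data". carry_out: Moves the arm, as the interface text tells. Its arguments: {"type":"object","properties":{"targets":{"type":"array","items":{"type":"array"}},"grip_force":{"type":"number"}},"required":["targets"]}

```bash
mkdir -p pics
cat > h.py <<'E'
import numpy as np, cv2
from cell import ctrl, cams
from scipy.spatial.transform import Rotation as R
def world(f,u,v,d=None):
    K=f["intrinsics"];T=np.array(f["world_from_camera"])
    d=f["depth"][int(round(v)),int(round(u))] if d is None else d
    p=np.array([(u-K[0,2])/K[0,0]*d,-(v-K[1,2])/K[1,1]*d,-d,1]);return (T@p)[:3]
def cloud(f):
    v,u=np.mgrid[0:400,0:640];K=f["intrinsics"];T=np.array(f["world_from_camera"]);d=f["depth"]
    p=np.stack([(u-K[0,2])/K[0,0]*d,-(v-K[1,2])/K[1,1]*d,-d],-1)
    return p@T[:3,:3].T+T[:3,3]
def ray(f,u,v):
    T=np.array(f["world_from_camera"]);c=T[:3,3];d=world(f,u,v,1.0)-c;return c,d
def tri(fa,a,fb,b):
    c1,d1=ray(fa,*a);c2,d2=ray(fb,*b)
    s=np.linalg.lstsq(np.stack([d1,-d2],1),c2-c1,rcond=None)[0]
    p,q=c1+s[0]*d1,c2+s[1]*d2;return (p+q)/2,np.linalg.norm(p-q)
def save(im,n): cv2.imwrite("pics/"+n,im[...,::-1])
def st():
    s=ctrl.observe();print(s["time_s"],np.round(s["ee_pos"],4),np.round(s["orientation"],3),"F",np.round(s["ft_force"],1),"T",np.round(s["ft_torque"],2),"w",s["gripper_width"],"ff",s["finger_force"],"q",np.round(s["joints"],2));return s
E
python3 - <<'E'
from h import *
st()
for n in("scene","top"):
    f=cams.grab_frame(n);save(f["img"],n+"0.png");np.savez(n+"0.npz",**f)
    print(n,f["intrinsics"].tolist(),np.round(f["world_from_camera"],3).tolist())
E
```

```text
0.0 [0.2064 0.5894 0.2388] [-5.260e-01 -3.097e+00  2.000e-03] F [-0.   0.5 -0.8] T [ 0.02 -0.    0.05] w 0.08795708780609002 ff 0.0 q [-1.3   0.41 -0.01  1.6   0.01  1.13 -0.08]
scene [[423.1541173877434, 0.0, 319.29823381544946], [0.0, 423.1541173877434, 198.18958986081682], [0.0, 0.0, 1.0]] [[0.699, 0.552, -0.454, 0.087], [-0.715, 0.524, -0.463, -0.427], [-0.018, 0.648, 0.761, 0.785], [0.0, 0.0, 0.0, 1.0]]
top [[377.1158128205013, 0.0, 322.36343106417974], [0.0, 377.1158128205013, 194.663525358473], [0.0, 0.0, 1.0]] [[0.019, 0.989, -0.145, 0.391], [-1.0, 0.023, 0.021, 0.035], [0.024, 0.145, 0.989, 0.914], [0.0, 0.0, 0.0, 1.0]]
```

View pics/scene0.png

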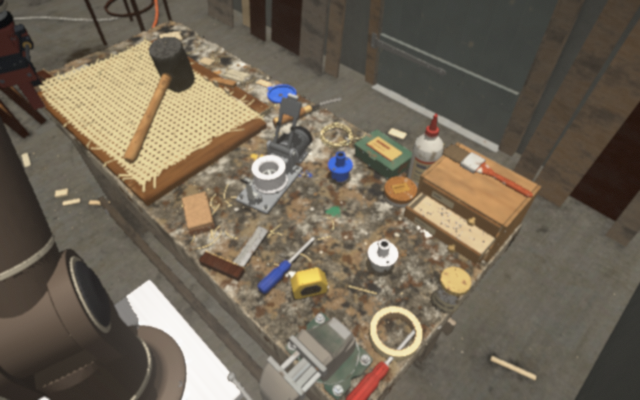

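View pics/top0.png

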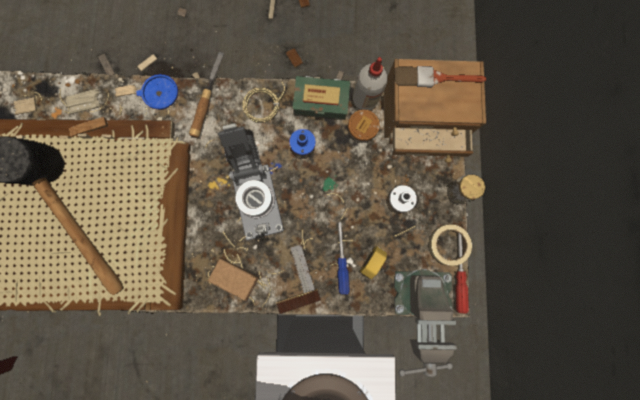

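Scene: steel cartridge at (382,252), doser cup at (269,172), blue decoy at (340,165). Top: cartridge at (403,198), cup at (254,198) with the yoke up behind it at (240,145). I'll enlarge these.

Run:
```python
from h import *
t=np.load("top0.npz");s=np.load("scene0.npz")
def c(f,u,v,w=40,h=30):return cv2.resize(f["img"][v-h:v+h,u-w:u+w],(400,300),interpolation=cv2.INTER_CUBIC)
save(np.vstack([np.hstack([c(t,403,198),c(t,254,198)]),np.hstack([c(s,382,255),c(s,269,172)])]),"crops.png")
```

```text
(no output)
```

View pics/crops.png

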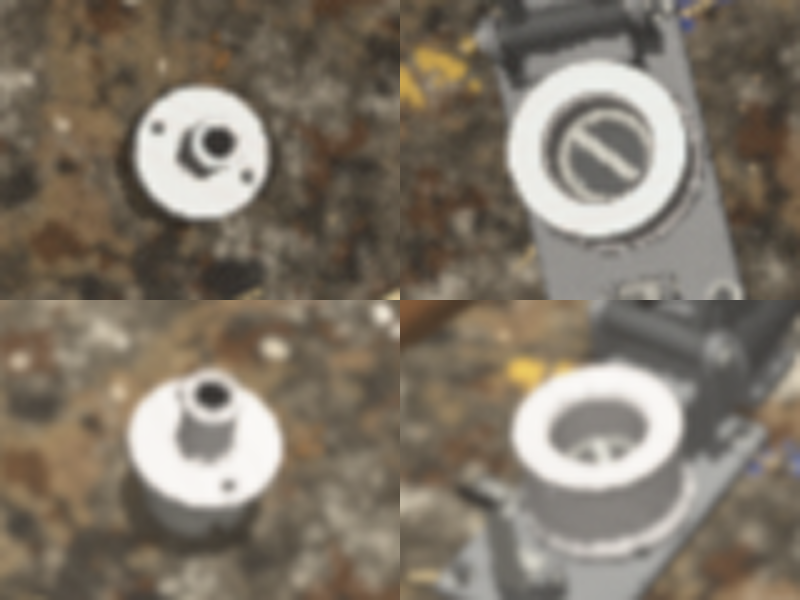

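The crops show the cartridge's screws at top-view crop (157,127) and (247,176), and the blade running from (572,130) to (637,180). The spigot top is at (218,141) in the top view and (211,396) in the scene view. The rim centre is at (597,149) and (598,427).

Run:
```python
from h import *
t=np.load("top0.npz");s=np.load("scene0.npz")
F=lambda x,y,u0,v0:((x+.5)/5-.5+u0,(y+.5)/5-.5+v0)
Tc=lambda x,y:F(x,y,363,168)
Tp=lambda x,y:F(x-400,y,214,168)
Sc=lambda x,y:F(x,y-300,342,225)
Sp=lambda x,y:F(x-400,y-300,229,142)
print("spigot top",tri(t,Tc(218,141),s,Sc(211,396)))
print("flange ctr",tri(t,Tc(202,152),s,Sc(206,440)))
print("rim",tri(t,Tp(597,149),s,Sp(598,427)))
print("cup front hook etc")
def atz(f,p,z):
    c,d=ray(f,*p);return c+d*(z-c[2])/d[2]
a,b=atz(t,Tc(157,127),.044),atz(t,Tc(247,176),.044);print("screws",a,b,np.degrees(np.arctan2(*(b-a)[1::-1])),(a+b)/2)
a,b=atz(t,Tp(572,130),.036),atz(t,Tp(637,180),.036);print("blade",a,b,np.degrees(np.arctan2(*(b-a)[1::-1])),(a+b)/2,np.linalg.norm(a-b))
from scipy.optimize import least_squares
for n,f in(("top",t),("scene",s)):
    P=cloud(f)
    for nm,g,zr,R0 in(("cup",(.413,.21),(.055,.070),.05),("cart",(.4,-.13),(.038,.050),.04)):
        if nm=="cup": g=tri(t,Tp(597,149),s,Sp(598,427))[0]
        else: g=tri(t,Tc(202,152),s,Sc(206,440))[0]
        q=P.reshape(-1,3);q=q[(np.hypot(*(q[:,:2]-g[:2]).T)<R0)&(q[:,2]>zr[0])&(q[:,2]<zr[1])]
        print(n,nm,len(q),q.mean(0),np.median(q[:,2]),"box mid",(q.min(0)+q.max(0))/2,"ext",np.ptp(q,axis=0))
# doser base plate edges in top: gray. yoke top points
    q=P.reshape(-1,3);c=tri(t,Tp(597,149),s,Sp(598,427))[0]
    m=(np.hypot(*(q[:,:2]-c[:2]).T)<.2)&(q[:,2]>.085);print("high pts",m.sum(),q[m].mean(0) if m.any() else"",q[m].max(0) if m.any() else "",q[m].min(0))
```

```text
spigot top (array([ 0.51558095, -0.17276746,  0.0729775 ]), np.float64(0.0004610590359312354))
flange ctr (array([ 0.5154432 , -0.17340263,  0.04122559]), np.float64(0.000858600839581424))
rim (array([0.50675683, 0.1747019 , 0.05762626]), np.float64(0.0010409888856264037))
cup front hook etc
screws [ 0.5260548  -0.15139768  0.044     ] [ 0.50384745 -0.19348638  0.044     ] -117.8175656370973 [ 0.51495113 -0.17244203  0.044     ]
blade [0.51796022 0.19061375 0.036     ] [0.49505408 0.15925355 0.036     ] -126.14516866791189 [0.50650715 0.17493365 0.036     ] 0.038834953446906025
top cup 718 [0.51092186 0.17555062 0.06148179] 0.061880620135441544 box mid [0.51201615 0.17441753 0.06100618] ext [0.08852477 0.07794252 0.01191221]
top cart 426 [ 0.51345726 -0.1702802   0.04438379] 0.04438462996834763 box mid [ 0.51474999 -0.17146771  0.04433212] ext [0.06104409 0.05937151 0.01109261]
high pts 1849 [0.4809867  0.10754278 0.56940386] [0.63887386 0.23244263 0.91396891] [0.39069344 0.03459372 0.08503218]
scene cup 481 [0.50565586 0.1706326  0.05986881] 0.06019092705375795 box mid [0.51085671 0.17079371 0.06242076] ext [0.09052045 0.08105015 0.014607  ]
scene cart 458 [ 0.50833927 -0.17790819  0.04310852] 0.04308704364820054 box mid [ 0.51319599 -0.17473869  0.04332494] ext [0.06133125 0.06071761 0.01063889]
high pts 704 [0.59062794 0.1942851  0.14165154] [0.63762412 0.23091535 0.18592233] [0.41194699 0.13927851 0.0852187 ]
```

```bash
cat >> h.py <<'E'
def to(target,s=None):
    "tool-axis shift (mm) to a world target + yaw of tool y (deg)"
    s=s or st();r=R.from_rotvec(s["orientation"]);M=r.as_matrix()
    print("shift mm",np.round(M.T@(np.array(target)-s["ee_pos"])*1e3,1),"yaw_y",round(np.degrees(np.arctan2(M[1,1],M[0,1])),2),"tilt",np.round(M[:,2],4))
E
echo ok
```

```text
ok
```

Call:
{"op": "carry_out", "data": {"targets": [[0,[0,0,0],[0,0,-8.5]],[0,[0,0,0],[0,0,-8.5]],[0,[-17,-37,0],[0,0,0]],[0,[-17,-37,0],[0,0,0]],[0,[-17,-37,0],[0,0,0]],[0,[-17,-37,0],[0,0,0]],[0,[-17,-37,0],[0,0,0]],[0,[-17,-37,0],[0,0,0]],[0,[-17,-37,0],[0,0,0]],[0,[-17,-37,0],[0,0,0]],[0,[-17,-37,0],[0,0,0]],[0,[-17,-37,0],[0,0,0]],[0,[-17,-37,0],[0,0,0]],[0,[-17,-37,0],[0,0,0]],[0,[-17,-37,0],[0,0,0]],[0,[-17,-37,0],[0,0,0]],[0,[-17,-37,0],[0,0,0]],[0,[-17,-37,0],[0,0,0]],[0,[-17,-37,0],[0,0,0]],[0,[-17,-37,0],[0,0,0]]]}}

```text
time_s: 2.1
ee_pos: [0.4858, -0.0894, 0.2396]
orientation: [-0.063, -3.141, -0.0]
ft_force: [-0.1, 0.9, -0.4]
gripper_width: 0.0878
finger_force: 0.0
```

Call:
{"op": "carry_out", "data": {"targets": [[0,[-17,-37,0],[0,0,0]],[0,[-17,-37,0],[0,0,0]],[0,[0,0,0],[0,0,0]],[0,[0,0,0],[0,0,0]],[0,[0,0,0],[0,0,0]]]}}

```text
time_s: 2.6
ee_pos: [0.5162, -0.1619, 0.2392]
orientation: [-0.061, -3.14, -0.001]
ft_force: [-0.4, 0.0, 0.5]
gripper_width: 0.088
finger_force: 0.0
```

```bash
python3 -c "
from h import *
to([.515,-.1725,.064])"
```

```text
2.6 [ 0.5162 -0.1619  0.2392] [-6.10e-02 -3.14e+00 -1.00e-03] F [-0.4  0.   0.5] T [ 0.06  0.   -0.02] w 0.08795057629977651 ff 0.0 q [-0.2   0.28  0.51  1.83 -0.16  1.07  1.9 ]
shift mm [  0.6 -10.8 175.2] yaw_y 87.76 tilt [-1.e-03  9.e-04 -1.e+00]
```

Call:
{"op": "carry_out", "data": {"targets": [[0,[0,-10,20],[0,0,0]],[0,[0,0,25],[0,0,0]],[0,[0,0,25],[0,0,0]],[0,[0,0,25],[0,0,0]],[0,[0,0,25],[0,0,0]],[0,[0,0,20],[0,0,0]],[0,[0,0,15],[0,0,0]],[0,[0,0,10],[0,0,0]],[0,[0,0,8],[0,0,0]],[0,[0,0,0],[0,0,0]],[0,[0,0,0],[0,0,0]]]}}

```text
time_s: 3.7
ee_pos: [0.5165, -0.173, 0.0671]
orientation: [0.063, 3.14, 0.0]
ft_force: [-0.3, 0.1, -0.6]
gripper_width: 0.088
finger_force: 0.0
```

Call:
{"op": "carry_out", "data": {"targets": [[0.4,[0,0,0],[0,0,0]],[0.6,[0,0,0],[0,0,0]],[0.8,[0,0,0],[0,0,0]],[0.9,[0,0,0],[0,0,0]],[1,[0,0,0],[0,0,0]],[1,[0,0,0],[0,0,0]],[1,[0,0,0],[0,0,0]],[1,[0,0,0],[0,0,0]],[1,[0,0,0],[0,0,0]],[1,[0,0,0],[0,0,0]]], "grip_force": 25}}

```text
time_s: 4.7
ee_pos: [0.5162, -0.173, 0.0665]
orientation: [-0.063, -3.141, -0.0]
ft_force: [0.0, 0.4, -1.3]
gripper_width: 0.0234
finger_force: 24.9
```

Call:
{"op": "carry_out", "data": {"targets": [[1,[0,0,-10],[0,0,0]],[1,[0,0,-20],[0,0,0]],[1,[0,0,-30],[0,0,0]],[1,[0,0,-30],[0,0,0]],[1,[0,0,-30],[0,0,0]],[1,[2,29,0],[0,0,0]],[1,[2,29,0],[0,0,0]],[1,[2,29,0],[0,0,0]],[1,[2,29,0],[0,0,0]],[1,[2,29,0],[0,0,0]],[1,[2,29,0],[0,0,0]],[1,[2,29,0],[0,0,0]],[1,[2,29,0],[0,0,0]],[1,[2,29,0],[0,0,0]],[1,[2,29,0],[0,0,0]],[1,[2,29,0],[0,0,0]],[1,[2,28,0],[0,0,0]],[1,[0,0,0],[0,0,8.3]],[1,[0,0,0],[0,0,0]],[1,[0,0,0],[0,0,0]]]}}

```text
time_s: 6.7
ee_pos: [0.5061, 0.1739, 0.1869]
orientation: [0.285, 3.128, -0.001]
ft_force: [-1.0, -0.5, -2.5]
gripper_width: 0.0235
finger_force: 24.9
```

Run:
```python
from h import *
to([.5065,.1748,.14])
o=[]
for n in("top","scene"):
    f=cams.grab_frame(n);np.savez(n+"1.npz",**f);o.append(f)
t,s=o
def c(f,u,v,w=50,h=38):return cv2.resize(f["img"][v-h:v+h,u-w:u+w],(400,304),interpolation=cv2.INTER_CUBIC)
save(np.hstack([c(t,254,190),c(s,269,160)]),"carry.png")
```

```text
6.7 [0.5061 0.1739 0.1869] [ 2.850e-01  3.128e+00 -1.000e-03] F [-1.  -0.5 -2.5] T [ 0.02 -0.02  0.02] w 0.02353033132355297 ff 24.92570847272873 q [-0.75  0.32  0.4   1.9  -0.15  0.95  1.12]
shift mm [-0.2  1.  46.9] yaw_y 79.58 tilt [ 1.e-04 -5.e-04 -1.e+00]
```

View pics/carry.png

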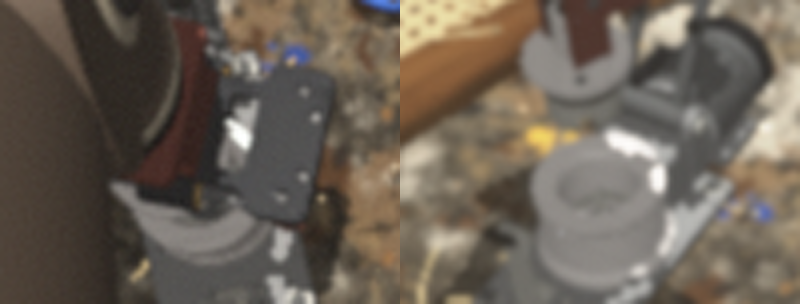

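Scene crop: the held cartridge is above the cup, with its flange at about (577,58), the near screw at (577,80) and the rim centre at (597,187). I'll compare these with the predicted projections.

Run:
```python
from h import *
s=np.load("scene1.npz");K=s["intrinsics"];T=np.linalg.inv(s["world_from_camera"])
def proj(p):
    q=T@np.append(p,1);u=K[0,0]*q[0]/-q[2]+K[0,2];v=K[1,1]*-q[1]/-q[2]+K[1,2]
    return np.round(((u-219+.5)*4-.5*0+400,(v-122+.5)*4-.5),1)
e=np.array([.5061,.1739,0]);z=.1869-.0665+.044
print("flange ctr",proj(e+[0,0,z]),"rim ctr",proj([.5065,.1748,.062]))
for a in np.radians([49,54,59]):
  for sg in(1,-1):print(np.degrees(a),sg,proj(e+[sg*.0238*np.cos(a),sg*.0238*np.sin(a),z]))
for a in np.arange(0,360,45):print(a,proj(e+[.031*np.cos(np.radians(a)),.031*np.sin(np.radians(a)),z]))
```

```text
flange ctr [576.9  47.6] rim ctr [596.7 176.7]
49.0 1 [577.1  19.8]
49.0 -1 [576.6  76.3]
54.0 1 [573.4  20.2]
54.0 -1 [580.5  75.9]
59.00000000000001 1 [569.8  20.7]
59.00000000000001 -1 [584.2  75.3]
0 [618.7  21. ]
45 [581.   11.4]
90 [541.   22.7]
135 [521.2  48.8]
180 [533.9  74.9]
225 [572.6  85.3]
270 [613.9  73.3]
315 [632.6  46.4]
```

Both are off by the same camera bias, so the cartridge is centred over the cup and roughly in line. Lowering it now.

Call:
{"op": "carry_out", "data": {"targets": [[1,[0,1,15],[0,0,0]],[1,[0,0,20],[0,0,0]],[1,[0,0,15],[0,0,0]],[1,[0,0,6],[0,0,0]],[1,[0,0,4],[0,0,0]],[1,[0,0,4],[0,0,0]],[1,[0,0,0],[0,0,0]]]}}

```text
time_s: 7.5
ee_pos: [0.5065, 0.1755, 0.1227]
orientation: [0.29, 3.128, 0.0]
ft_force: [-0.5, 0.6, -3.6]
gripper_width: 0.0234
finger_force: 24.9
```

Call:
{"op": "carry_out", "data": {"targets": [[1,[0,0,4],[0,0,0]],[1,[0,0,4],[0,0,0]],[1,[0,0,4],[0,0,0]],[1,[0,0,3],[0,0,0]],[1,[0,0,2],[0,0,0]],[1,[0,0,0],[0,0,0]]]}}

```text
time_s: 8.1
ee_pos: [0.5063, 0.1754, 0.1053]
orientation: [-0.29, -3.128, 0.001]
ft_force: [0.4, -0.5, -3.4]
gripper_width: 0.0235
finger_force: 24.9
```

Call:
{"op": "carry_out", "data": {"targets": [[1,[0,0,2],[0,0,0]],[1,[0,0,1],[0,0,0]],[1,[0,0,1],[0,0,0]],[1,[0,0,0],[0,0,0]],[1,[0,0,0],[0,0,0]]]}}

```text
time_s: 8.6
ee_pos: [0.5064, 0.1755, 0.1016]
orientation: [0.29, 3.128, 0.0]
ft_force: [0.9, -0.0, -2.9]
gripper_width: 0.0235
finger_force: 24.9
```

Call:
{"op": "carry_out", "data": {"targets": [[1,[0,0,1],[0,0,0]],[1,[0,0,1],[0,0,0]],[1,[0,0,0],[0,0,0]],[1,[0,0,0],[0,0,0]]]}}

```text
time_s: 9.0
ee_pos: [0.5064, 0.1755, 0.0996]
orientation: [0.29, 3.128, 0.0]
ft_force: [1.5, -1.2, -3.2]
gripper_width: 0.0235
finger_force: 24.9
```

Below blade height with no vertical load, so the slot appears to be over the blade.

Call:
{"op": "carry_out", "data": {"targets": [[1,[0,0,1],[0,0,0]],[1,[0,0,1],[0,0,0]],[1,[0,0,1],[0,0,0]],[1,[0,0,0],[0,0,0]],[1,[0,0,0],[0,0,0]]]}}

```text
time_s: 9.5
ee_pos: [0.5063, 0.1755, 0.0966]
orientation: [0.29, 3.128, -0.0]
ft_force: [2.0, -0.9, -4.0]
gripper_width: 0.0235
finger_force: 24.9
```

```bash
python3 -c "
from h import *
st()"
```

```text
9.5 [0.5063 0.1755 0.0966] [ 0.29   3.128 -0.   ] F [ 2.  -0.9 -4. ] T [-0.14 -0.3   0.03] w 0.02349862986770322 ff 24.922296702861786 q [-0.7   0.45  0.36  1.97 -0.23  0.76  1.17]
```

Call:
{"op": "carry_out", "data": {"targets": [[1,[0,0,1],[0,0,0]],[1,[0,0,1],[0,0,0]],[1,[0,0,0],[0,0,0]],[1,[0,0,0],[0,0,0]]]}}

```text
time_s: 9.9
ee_pos: [0.5066, 0.1756, 0.095]
orientation: [0.29, 3.128, 0.001]
ft_force: [0.0, -1.3, 5.4]
gripper_width: 0.0236
finger_force: 24.9
```

Call:
{"op": "carry_out", "data": {"targets": [[0.6,[0,0,0],[0,0,0]],[0.5,[0,0,0],[0,0,0]],[0.4,[0,0,0],[0,0,0]],[0.4,[0,0,-5],[0,0,0]],[0.4,[0,0,-15],[0,0,0]],[0.4,[0,0,-20],[0,0,0]],[0.4,[0,0,-30],[0,0,0]],[0.4,[0,0,-40],[0,0,0]],[0.4,[0,0,-40],[0,0,0]],[0.4,[0,0,0],[0,0,0]],[0.4,[0,0,0],[0,0,0]]]}}

```text
time_s: 11.0
ee_pos: [0.5065, 0.1757, 0.2455]
orientation: [0.29, 3.127, 0.002]
ft_force: [-0.8, -0.7, -0.4]
gripper_width: 0.0528
finger_force: 0.0
```

Run:
```python
from h import *
st()
o=[]
for n in("top","scene"):
    f=cams.grab_frame(n);np.savez(n+"2.npz",**f);o.append(f)
t,s=o
def c(f,u,v,w=50,h=38):return cv2.resize(f["img"][v-h:v+h,u-w:u+w],(400,304),interpolation=cv2.INTER_CUBIC)
save(np.hstack([c(t,254,180),c(s,275,145)]),"placed.png")
P=cloud(s).reshape(-1,3);c0=np.array([.5065,.175])
a=np.radians(12.5);X=np.array([np.cos(a),np.sin(a)]);Y=np.array([-np.sin(a),np.cos(a)])
dx=(P[:,:2]-c0)@X;dy=(P[:,:2]-c0)@Y
m=(np.hypot(dx,dy)<.03)&(P[:,2]>.06)&(P[:,2]<.12)
h=np.histogram(P[m,2],bins=np.arange(.06,.12,.002));print([(round(b,3),n) for b,n in zip(h[1],h[0]) if n])
for z in np.arange(.08,.2,.01):
    m=(abs(dy)<.04)&(dx>.03)&(dx<.18)&(abs(P[:,2]-z)<.005)
    if m.sum():print(round(z,2),m.sum(),"dx",np.round([dx[m].min(),dx[m].max()],3),"dy",np.round([dy[m].min(),dy[m].max()],3))
```

```text
11.0 [0.5065 0.1757 0.2455] [2.900e-01 3.127e+00 2.000e-03] F [-0.8 -0.7 -0.4] T [-0.    0.03 -0.01] w 0.052784202159131634 ff 0.0 q [-0.77  0.26  0.42  1.83 -0.12  1.08  1.08]
[(np.float64(0.06), np.int64(7)), (np.float64(0.062), np.int64(1)), (np.float64(0.064), np.int64(1)), (np.float64(0.068), np.int64(4)), (np.float64(0.07), np.int64(63)), (np.float64(0.072), np.int64(127)), (np.float64(0.074), np.int64(42)), (np.float64(0.076), np.int64(8)), (np.float64(0.078), np.int64(4)), (np.float64(0.08), np.int64(6)), (np.float64(0.082), np.int64(7)), (np.float64(0.084), np.int64(5)), (np.float64(0.086), np.int64(5)), (np.float64(0.088), np.int64(8)), (np.float64(0.09), np.int64(6)), (np.float64(0.092), np.int64(6)), (np.float64(0.094), np.int64(8)), (np.float64(0.096), np.int64(6)), (np.float64(0.098), np.int64(6)), (np.float64(0.1), np.int64(7)), (np.float64(0.102), np.int64(18)), (np.float64(0.104), np.int64(39)), (np.float64(0.106), np.int64(5))]
0.08 165 dx [0.043 0.07 ] dy [-0.039  0.038]
0.09 38 dx [0.058 0.076] dy [-0.025  0.025]
0.1 41 dx [0.063 0.082] dy [-0.024  0.023]
0.11 41 dx [0.069 0.088] dy [-0.023  0.026]
0.12 44 dx [0.077 0.094] dy [-0.025  0.027]
0.13 47 dx [0.082 0.098] dy [-0.022  0.028]
0.14 42 dx [0.09  0.104] dy [-0.023  0.028]
0.15 99 dx [0.096 0.11 ] dy [-0.025  0.031]
0.16 110 dx [0.102 0.117] dy [-0.025  0.03 ]
0.17 113 dx [0.109 0.126] dy [-0.024  0.031]
0.18 73 dx [0.116 0.132] dy [-0.02   0.027]
0.19 2 dx [0.127 0.127] dy [-0.006  0.012]
```

View pics/placed.png

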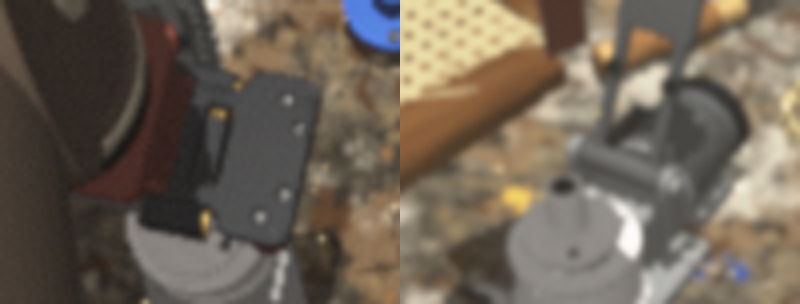

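The scene view shows the cartridge standing in the cup, with its flange top about 0.073 m up, so it's on the lift plate. The yoke leans back at about 2.16 rad. Next I move the closed fingers behind the yoke.

Call:
{"op": "carry_out", "data": {"targets": [[1,[0,0,0],[0,0,-8]],[1,[0,0,0],[0,0,-8]],[1,[0,0,0],[0,0,-8]],[1,[-20,0,0],[0,0,0]],[1,[-30,0,0],[0,0,0]],[1,[-35,0,0],[0,0,0]],[1,[-35,0,0],[0,0,0]],[1,[-30,0,0],[0,0,0]],[1,[-15,0,0],[0,0,0]],[1,[0,0,0],[0,0,0]],[1,[0,0,0],[0,0,0]],[1,[0,0,0],[0,0,0]]]}}

```text
time_s: 12.3
ee_pos: [0.6658, 0.2135, 0.2439]
orientation: [0.366, -3.119, 0.0]
ft_force: [-0.1, 0.2, -0.0]
gripper_width: 0.0005
finger_force: 0.0
```

```bash
cat >> h.py <<'E'
A=np.radians(13.5);C0=np.array([.5065,.175])
def W(dx,z,dy=0): return np.array([C0[0]+dx*np.cos(A)-dy*np.sin(A),C0[1]+dx*np.sin(A)+dy*np.cos(A),z])
def dos(s):
    d=np.array(s["ee_pos"][:2])-C0;return np.round([(d[0]*np.cos(A)+d[1]*np.sin(A))*1e3,(d[1]*np.cos(A)-d[0]*np.sin(A))*1e3,s["ee_pos"][2]*1e3],1)
E
python3 - <<'E'
from h import *
s=st();to(W(.165,.167),s);print(dos(s))
for t in(2.1,1.8,1.5,1.2,.9,.6,.4,.3,.2,.1,0):
    p=np.array([58-100*np.cos(t)+6*np.sin(t),74+100*np.sin(t)+6*np.cos(t)]);print(t,"contact",np.round(p),"TCP",np.round(p+[10,17]))
E
```

```text
12.3 [0.6658 0.2135 0.2439] [ 0.366 -3.119  0.   ] F [-0.1  0.2 -0. ] T [-0.01  0.09  0.02] w 0.0005261224355457957 ff 0.0 q [-0.6   0.55  0.35  1.4  -0.2   1.22  1.57]
shift mm [-1.2 -0.2 76.9] yaw_y 103.4 tilt [-1.6e-03 -4.0e-04 -1.0e+00]
[1.639e+02 2.000e-01 2.439e+02]
2.1 contact [114. 157.] TCP [124. 174.]
1.8 contact [ 87. 170.] TCP [ 97. 187.]
1.5 contact [ 57. 174.] TCP [ 67. 191.]
1.2 contact [ 27. 169.] TCP [ 37. 186.]
0.9 contact [  1. 156.] TCP [ 11. 173.]
0.6 contact [-21. 135.] TCP [-11. 152.]
0.4 contact [-32. 118.] TCP [-22. 135.]
0.3 contact [-36. 109.] TCP [-26. 126.]
0.2 contact [-39. 100.] TCP [-29. 117.]
0.1 contact [-41.  90.] TCP [-31. 107.]
0 contact [-42.  80.] TCP [-32.  97.]
```

Call:
{"op": "carry_out", "data": {"targets": [[1,[0,0,20],[0,0,0]],[1,[0,0,25],[0,0,0]],[1,[0,0,20],[0,0,0]],[1,[0,0,7],[0,0,0]],[1,[8,0,0],[0,0,0]],[1,[8,0,0],[0,0,0]],[1,[8,0,0],[0,0,0]],[1,[8,0,0],[0,0,0]],[1,[8,0,0],[0,0,0]],[1,[0,0,0],[0,0,0]]]}}

```text
time_s: 13.3
ee_pos: [0.6268, 0.2044, 0.1733]
orientation: [0.367, -3.12, -0.001]
ft_force: [-0.3, -0.3, 1.1]
gripper_width: 0.0003
finger_force: 0.1
```

Call:
{"op": "carry_out", "data": {"targets": [[1,[8,0,-4],[0,0,0]],[1,[8,0,-4],[0,0,0]],[1,[8,0,-4],[0,0,0]],[1,[8,0,-3],[0,0,0]],[1,[8,0,-2],[0,0,0]],[1,[8,0,-1],[0,0,0]],[1,[8,0,0],[0,0,0]],[1,[8,0,0],[0,0,0]],[1,[0,0,0],[0,0,0]]]}}

```text
time_s: 14.2
ee_pos: [0.5645, 0.1895, 0.1907]
orientation: [0.366, -3.119, -0.0]
ft_force: [0.7, -0.2, 0.6]
gripper_width: 0.0004
finger_force: 0.0
```

Run:
```python
from h import *
s=st();print(dos(s));f=cams.grab_frame("scene")
save(cv2.resize(f["img"][80:220,200:380],(720,560),interpolation=cv2.INTER_CUBIC),"yoke.png")
```

```text
14.2 [0.5645 0.1895 0.1907] [ 0.366 -3.119 -0.   ] F [ 0.7 -0.2  0.6] T [0.04 0.03 0.07] w 0.000418695119638033 ff 0.0 q [-0.67  0.42  0.35  1.75 -0.17  1.01  1.55]
[ 59.7   0.5 190.7]
```

View pics/yoke.png

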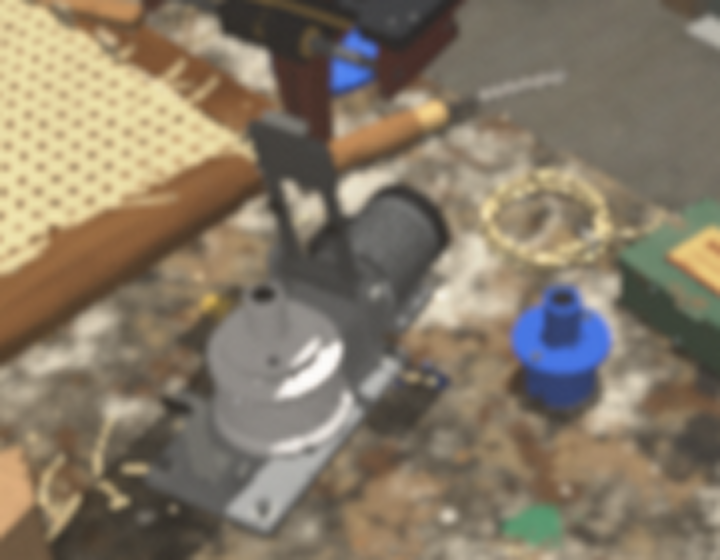

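The yoke now stands about upright at (300,190) in the crop, with the fingers behind it. I'll keep following the arc.

Call:
{"op": "carry_out", "data": {"targets": [[1,[8,0,1],[0,0,0]],[1,[8,0,2],[0,0,0]],[1,[8,0,3],[0,0,0]],[1,[8,0,4],[0,0,0]],[1,[8,0,4],[0,0,0]],[1,[8,0,5],[0,0,0]],[1,[7,0,6],[0,0,0]],[1,[0,0,0],[0,0,0]]]}}

```text
time_s: 15.05
ee_pos: [0.5104, 0.1766, 0.1645]
orientation: [0.367, -3.118, 0.001]
ft_force: [-0.6, 0.4, -0.2]
gripper_width: 0.0002
finger_force: 0.0
```

Call:
{"op": "carry_out", "data": {"targets": [[1,[6,0,6],[0,0,0]],[1,[5,0,6],[0,0,0]],[1,[5,0,6],[0,0,0]],[1,[5,0,6],[0,0,0]],[1,[4,0,6],[0,0,0]],[1,[3,0,5],[0,0,0]],[1,[0,0,0],[0,0,0]]]}}

```text
time_s: 15.75
ee_pos: [0.484, 0.1702, 0.1298]
orientation: [0.367, -3.118, 0.001]
ft_force: [-0.2, -0.3, -0.8]
gripper_width: 0.0002
finger_force: 0.0
```

Run:
```python
from h import *
s=st();print(dos(s));f=cams.grab_frame("scene")
save(cv2.resize(f["img"][80:220,200:380],(720,560),interpolation=cv2.INTER_CUBIC),"yoke2.png")
```

```text
15.75 [0.484  0.1702 0.1298] [ 3.670e-01 -3.118e+00  1.000e-03] F [-0.2 -0.3 -0.8] T [ 0.05 -0.02  0.01] w 0.00024004331797256175 ff 0.0 q [-0.7   0.36  0.33  2.   -0.16  0.81  1.53]
[-23.    0.5 129.8]
```

View pics/yoke2.png

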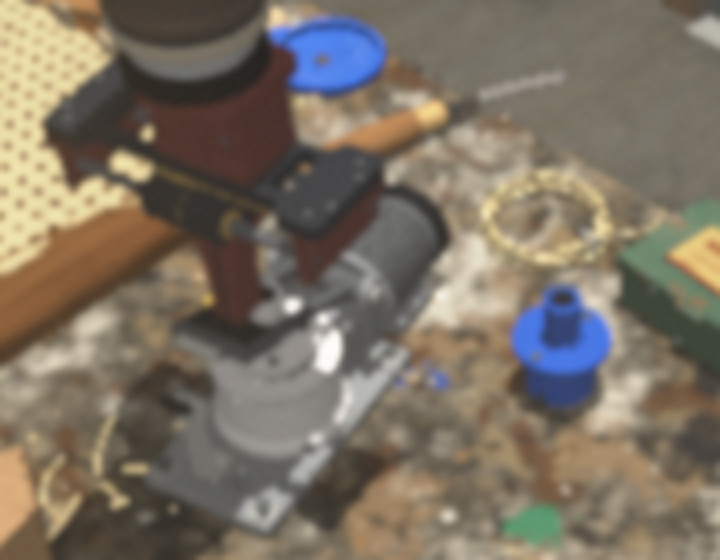

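The yoke has come down to about 0.35 rad, with the bridge at (215,335) under the fingertips. I'll shift over the pad and then lower gradually.

Call:
{"op": "carry_out", "data": {"targets": [[1,[6,0,0],[0,0,0]],[1,[6,0,0],[0,0,0]],[1,[6,0,1],[0,0,0]],[1,[1,0,4],[0,0,0]],[1,[0,0,5],[0,0,0]],[1,[0,0,0],[0,0,0]]]}}

```text
time_s: 16.4
ee_pos: [0.4661, 0.166, 0.1199]
orientation: [0.367, -3.119, 0.001]
ft_force: [-0.3, 0.4, -0.1]
gripper_width: 0.0005
finger_force: 0.0
```

Call:
{"op": "carry_out", "data": {"targets": [[1,[0,0,3],[0,0,0]],[1,[0,0,3],[0,0,0]],[1,[0,0,2],[0,0,0]],[1,[0,0,0],[0,0,0]]]}}

```text
time_s: 16.8
ee_pos: [0.4663, 0.1659, 0.1122]
orientation: [0.367, -3.12, 0.0]
ft_force: [-0.5, -0.8, 0.1]
gripper_width: 0.0006
finger_force: 0.0
```

Run:
```python
from h import *
s=st();print(dos(s))
```

```text
16.8 [0.4663 0.1659 0.1122] [ 0.367 -3.12   0.   ] F [-0.5 -0.8  0.1] T [ 0.04 -0.02 -0.05] w 0.0005511504992312821 ff 0.0 q [-0.7   0.36  0.32  2.06 -0.17  0.75  1.53]
[-41.2   0.6 112.2]
```

Call:
{"op": "carry_out", "data": {"targets": [[1,[0,0,2],[0,0,0]],[1,[0,0,2],[0,0,0]],[1,[0,0,1],[0,0,0]],[1,[0,0,0],[0,0,0]]]}}

```text
time_s: 17.2
ee_pos: [0.4662, 0.1659, 0.1078]
orientation: [0.366, -3.12, -0.0]
ft_force: [-2.0, -1.0, 5.0]
gripper_width: 0.0004
finger_force: 2.2
```

Call:
{"op": "carry_out", "data": {"targets": [[1,[0,0,1],[0,0,0]],[1,[0,0,1],[0,0,0]],[1,[0,0,1],[0,0,0]],[1,[0,0,0],[0,0,0]]]}}

```text
time_s: 17.6
ee_pos: [0.4659, 0.1658, 0.1049]
orientation: [0.366, -3.119, -0.0]
ft_force: [-3.1, -1.6, 7.3]
gripper_width: 0.0003
finger_force: 3.5
```

Call:
{"op": "carry_out", "data": {"targets": [[1,[0,0,1],[0,0,0]],[1,[0,0,1],[0,0,0]],[1,[0,0,1],[0,0,0]],[1,[0,0,0],[0,0,0]]]}}

```text
time_s: 18.0
ee_pos: [0.4656, 0.1658, 0.1018]
orientation: [0.366, -3.118, -0.0]
ft_force: [-4.9, -1.4, 7.5]
gripper_width: 0.0005
finger_force: 3.9
```

Call:
{"op": "carry_out", "data": {"targets": [[1,[0,0,1],[0,0,0]],[1,[0,0,1],[0,0,0]],[1,[0,0,0],[0,0,0]]]}}

```text
time_s: 18.3
ee_pos: [0.4654, 0.1657, 0.0997]
orientation: [0.366, -3.118, 0.0]
ft_force: [-5.4, -1.7, 6.3]
gripper_width: 0.0005
finger_force: 3.2
```

Call:
{"op": "carry_out", "data": {"targets": [[1,[0,0,0.8],[0,0,0]],[1,[0,0,0.8],[0,0,0]],[1,[0,0,0],[0,0,0]]]}}

```text
time_s: 18.6
ee_pos: [0.4654, 0.1657, 0.0979]
orientation: [0.366, -3.118, 0.0]
ft_force: [-2.2, -0.1, 2.9]
gripper_width: 0.0003
finger_force: 1.8
```

Call:
{"op": "carry_out", "data": {"targets": [[1,[0,0,0.5],[0,0,0]],[1,[0,0,0],[0,0,0]],[1,[0,0,0],[0,0,0]]]}}

```text
time_s: 18.9
ee_pos: [0.4667, 0.1661, 0.0975]
orientation: [-0.367, 3.12, 0.0]
ft_force: [-0.1, -0.0, -0.3]
gripper_width: 0.0004
finger_force: 0.2
```

Call:
{"op": "carry_out", "data": {"targets": [[1,[0,0,0.5],[0,0,0]],[1,[0,0,0],[0,0,0]],[1,[0,0,0],[0,0,0]]]}}

```text
time_s: 19.2
ee_pos: [0.4668, 0.1661, 0.0971]
orientation: [-0.367, 3.119, 0.0]
ft_force: [-0.8, -1.0, 1.5]
gripper_width: 0.0003
finger_force: 1.3
```

Call:
{"op": "carry_out", "data": {"targets": [[1,[0,0,0.5],[0,0,0]],[1,[0,0,0],[0,0,0]],[1,[0,0,0],[0,0,0]]]}}

```text
time_s: 19.5
ee_pos: [0.4667, 0.1661, 0.0966]
orientation: [-0.366, 3.12, 0.0]
ft_force: [-0.1, 0.3, 3.5]
gripper_width: 0.0002
finger_force: 1.7
```

Call:
{"op": "carry_out", "data": {"targets": [[1,[0,0,0.5],[0,0,0]],[1,[0,0,0.5],[0,0,0]],[1,[0,0,0],[0,0,0]]]}}

```text
time_s: 19.8
ee_pos: [0.4667, 0.1661, 0.096]
orientation: [-0.366, 3.12, 0.001]
ft_force: [-1.8, -1.0, 8.1]
gripper_width: 0.0003
finger_force: 4.1
```

Call:
{"op": "carry_out", "data": {"targets": [[1,[0,0,0.5],[0,0,0]],[1,[0,0,0.5],[0,0,0]],[1,[0,0,0],[0,0,0]]]}}

```text
time_s: 20.1
ee_pos: [0.4667, 0.1661, 0.0956]
orientation: [-0.366, 3.12, 0.001]
ft_force: [-4.0, -1.2, 15.7]
gripper_width: 0.0005
finger_force: 8.3
```

It's now stiff at the expected closed height, which is the hard stop. I'll back off and check.

Call:
{"op": "carry_out", "data": {"targets": [[1,[0,0,-3],[0,0,0]],[1,[0,0,-10],[0,0,0]],[1,[0,0,-20],[0,0,0]],[1,[0,0,-40],[0,0,0]],[1,[-30,0,-40],[0,0,0]],[1,[-40,0,0],[0,0,0]],[1,[-40,0,0],[0,0,0]],[1,[-40,0,0],[0,0,0]],[1,[-30,0,0],[0,0,0]],[1,[0,0,0],[0,0,0]],[1,[0,0,0],[0,0,0]]]}}

```text
time_s: 21.2
ee_pos: [0.6412, 0.2074, 0.2069]
orientation: [0.366, -3.119, 0.001]
ft_force: [-1.2, -1.2, 0.0]
gripper_width: 0.0003
finger_force: 0.0
```

Run:
```python
from h import *
s=st();f=cams.grab_frame("scene")
save(cv2.resize(f["img"][120:225,220:355],(720,560),interpolation=cv2.INTER_CUBIC),"closed.png")
P=cloud(f).reshape(-1,3);d=P[:,:2]-C0;dx=d@[np.cos(A),np.sin(A)];dy=d@[-np.sin(A),np.cos(A)]
for a in range(-95,60,10):
    m=(abs(dy)<.025)&(abs(dx-a/1e3)<.005)&(P[:,2]<.15)
    if m.any():print(a,m.sum(),np.round(np.percentile(P[m,2],[50,90,99]),4))
```

```text
21.2 [0.6412 0.2074 0.2069] [ 3.660e-01 -3.119e+00  1.000e-03] F [-1.2 -1.2  0. ] T [ 0.04 -0.01  0.01] w 0.0003149884007055896 ff 0.0 q [-0.62  0.54  0.36  1.52 -0.2   1.12  1.58]
-95 97 [-0.0008  0.0995  0.1014]
-85 225 [0.0305 0.0839 0.0969]
-75 119 [0.0213 0.0788 0.093 ]
-65 93 [0.0756 0.0789 0.0799]
-55 84 [0.0786 0.0811 0.0822]
-45 155 [0.0187 0.0803 0.082 ]
-35 154 [0.0355 0.0796 0.0811]
-25 33 [0.0765 0.078  0.0789]
-15 109 [0.0758 0.0953 0.1004]
-5 90 [0.0824 0.0999 0.1009]
5 47 [0.0977 0.0998 0.1005]
15 21 [0.0687 0.0784 0.0792]
25 33 [0.0685 0.0783 0.0793]
35 46 [0.0605 0.0784 0.0791]
45 90 [0.0726 0.0778 0.0794]
55 111 [0.0784 0.0818 0.0826]
```

View pics/closed.png

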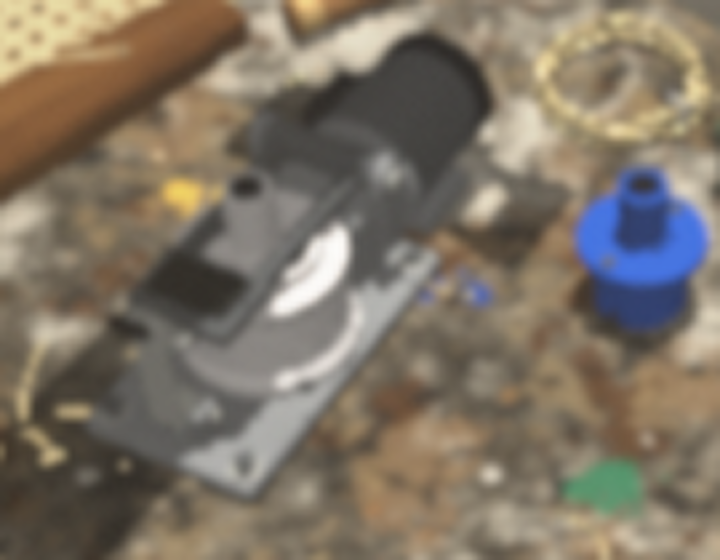

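The yoke lies level at about 0.079 m with nothing touching it. The spigot top has dropped to 0.100 m, which is fully home, and the catch is holding.

```bash
python3 -c "
from cell import ctrl
print(ctrl.hand_in())"
```

```text
the job is handed in; nothing more can be done
None
```

The cartridge is home on the drive blade, the yoke is closed and latched by the catch, the arm is clear of everything, and the job is handed in (no verdict was returned).

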